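# Close the test port and refit the burner valve knob, holding it pressed in

## Robot

A 7-joint arm with a two-finger parallel gripper is mounted at the origin on the work surface. World frame = base frame: x ahead of the robot, y to its left, z up, the work surface at z = 0. Lengths are in m, angles in rad, forces in N, time in s.
With the tool pointing down it reaches from about 0.4 to 0.85 m from the base axis. Payload 4.5 kg.
Tool frame: the origin (TCP) lies on the centre line of the jaws, within the pads' length; the fingertips stand r.tips_ahead ahead of it and the grasp point (between the pads) is the TCP (r.tips_ahead is the distance from the TCP to the fingertips, in m); z points along the fingers, y is the direction in which the jaws open and shut (so a half turn about z gives the same grasp; the last joint's range is limited). The gripper opens to 88 mm and grips with 3 to 60 N. Pads are 18 mm wide; open, the fingers measure 123 mm over their backs; the gripper's body (75 mm by 187 mm) begins 45 mm behind the grasp point.
Start: joints at [0.034, 0.689, -0.195, 1.565, 0.157, 0.902, -0.215], TCP at [0.625, 0, 0.258] pointing down, gripper open.
Joint ranges: [-3.01, 3.01], [-0.46, 2.08], [-1.47, 1.51], [0.13, 2.56], [-1, 4.14], [0.04, 2.09], [-2.66, 2.66]. Speed limits (rad/s): [2.57, 2.57, 3.14, 3.14, 3.14, 3.14, 3.14].

## Interface

Orientations are given as a unit quaternion [x, y, z, w].
In Python, from plant import r gives the robot as it stands.
- The arm moves only by the shell command python3 -m inch 'ROWS' [FORCE]. ROWS is JSON, a list of rows, each a list of 5 numbers: the shift along the world's x, y, z in units of 25 mm (1.0 is 25 mm), then the turn about the world's z in units of 6 degrees (1.0 is 6 degrees), then the finger opening in mm, from 0 to 88.1. A call has 1 to 5 rows; each row shifts and turns the commanded pose from where the row before left it; what a row does not reach is not made up. A row lasts 1/10 s, in which the tool goes at most 50 mm and 8.59 degrees, less where a joint would pass 70% of its speed; a pose out of reach is approached as far as the arm can. A call is refused whole if a number of a shift passes 1 or a number of a turn 1, either way. A call with a gripper value outside its range is refused whole. The fingers move at their own pace and stop on an object; FORCE is the grip in N (left out, the last holds). Time passes only in rows, so rows that do not move let the fingers close. It gives the time, the measured TCP pose, the force and the opening at its end, in the units of the state.
- r.get_state(): the state, without advancing time (a new reading comes with each control period).
- r.snapshot(name): name is "scene" or "side" or "wrist"; returns a dict with "pixels" (400x640x3 uint8, red, green, blue), "range_z" (400x640 float32, m along the optical axis (not along the pixel's ray), 0 where there is no reading), "K" (3x3 intrinsics, pixels), "k1" (the pictures are not rectified: a ray, as slopes to the right and down, at radius r is drawn at 1 + k1 r^2 times it, then the intrinsics apply), "position" and "attitude" of the camera in the world. Camera axes: x right, y up, looking along -z (the intrinsics and any distortion apply to the point x, -y, -z); pixel columns grow to the right and rows downward; lengths in m; the calibration is good to about 2 mm. A picture is of the moment at which its call begins.
- r.finish_job(): hands the job in, once; it reports no verdict.
The state is a dict: "clock": time; "q": joint angles; "qd": joint speeds; "joint_torque": joint torques, N m; "tool_pos": TCP position; "eef_rot": TCP orientation; "contact_force": force on the tool from outside, world axes, zero at the start; "moment": the same for the moment, N m; "opening": opening from 0.0 (shut) to 1.0 (fully open).
Only numpy, scipy, OpenCV 4.12 (cv2) and the standard library are available. Lean on these libraries where they do the work, as an engineer would, in place of code of your own. Each camera call takes 0.05 s, during which the arm holds its last target. There are 200 camera calls.

## Task

The gas burner control box for the kiln is on the bench: first push the brass test-port plug fully home into the brass-ringed hole in the box's top and leave it there. Then take the loose black knob, turn it so that the flat in its bore matches the flat of the brass valve spindle, push it fully home on the spindle, press knob and spindle all the way in against the spring, and finish while still holding it pressed in. Leave the other things on the bench where they are.

Things in the scene. Friction and masses are not known exactly. Their poses are not given: they have to be found in the camera images.
- plug: Brass plug, at the start standing upright in the hole of the wooden block: a pin 8 mm in diameter and 22 mm long with a chamfered tip, under a round head 16 mm in diameter and 26 mm tall with a red band; about 50 g. Origin at the centre of the pin's lower tip, z up along the pin; the head spans z = 22 to 48 mm.
- port (a point): Centre of the mouth of the test port, level with the box's top face, z up: a round blind hole 9.5 mm in diameter, 26 mm deep, 1.5 mm chamfer, circled by a flat brass ring. The plug is home when its head's underside sits on the face (plug origin 22 mm below this point).
- control: Burner control box, fixed, white top over a grey base, 150 mm (x) by 240 mm (y) by 55 mm high. Origin under its centre; the port is at x 0, y -70 mm and the valve at x 0, y +55 mm in its frame.
- spindle_tip (a point): Centre of the top of the brass valve spindle, z up, 34 mm above the box's top and 29 mm above its steel flange (58 mm dia., 5 mm high) when not pressed. A D-shaft of 14 mm diameter, its dark flat 3 mm from the axis on the -x side, top edge chamfered 2 mm. A red mark on the flange is on the same -x side. It cannot turn but sinks straight down against a spring.
- spindle (a joint): How far the spindle is pressed in: 0 m free (up), 0.008 m fully in at its stop. The spring needs about 4 N to start and about 10 N at the stop.
- knob: Loose black knob lying bore down, about 60 g. Origin at the centre of its underside, z up. Round skirt 40 mm dia., 22 mm high; on it a bar grip 44 mm long (x), 16 mm wide (y), z = 22 to 50 mm, white line at its -x end. D-shaped bore 18 mm deep, 15.5 mm dia., mouth chamfered 1.5 mm, flat 3.75 mm from the axis on the -x (white-line) side: fits when its x agrees with the spindle's within 0.1 rad.
- knob_seat (a point): Centre of the closed end of the knob's bore, 18 mm above the knob's origin, axes as the knob. It meets the spindle tip when the knob is fully home.
- stand: Fixed wooden block, 65 by 65 mm, 30 mm high, with a hole of 10 mm diameter in its middle that holds the plug; the plug's head rests on its top. Origin under its centre.
- screwdriver: Bystander: screwdriver with an orange handle, 200 mm long, 26 mm thick, lying. Origin under its middle, x along it.
- glaze_jar: Bystander: blue jar, 70 mm diameter, 90 mm high. Origin under its centre.
- bowl: Bystander: terracotta bowl, 110 mm diameter, 50 mm high. Origin under its centre.
- mug: Bystander: white mug, 80 mm diameter, 90 mm high. Origin under its centre, handle at its +y side.
- tiles: Bystander: block of blue test tiles, 70 by 70 by 30 mm. Origin under its centre.
- union_nut: Bystander: brass ring nut, 32 mm outside diameter, 14 mm high. Origin under its centre.
- spatula: Bystander: spatula with a wooden handle, 280 mm long, lying. Origin under its middle, x along it.
Mind the look-alikes: they are no part of the job. Of the things shaped like the knob, the black one is meant.

How it is judged:
On the way, in this order (a step that is already met when the one before it is completed fails the run):
1. the plug is fully home in the test port, upright, and let go (z of plug in the frame of port below -0.0195 m and horizontal distance between plug and port below 0.003 m and angle between plug's own z axis and vertical below 0.1 rad and contact force between the fingers and plug below 0.2 N), for 0.2 s.
2. the knob is on the spindle, flat to flat, at least 8 mm deep (z of knob_seat in the frame of spindle_tip between -0.003 and 0.01 m and horizontal distance between knob_seat and spindle_tip below 0.003 m and angle between the x axis of knob and the x axis of spindle_tip, either way round below 0.25 rad and angle between knob's own z axis and vertical below 0.2 rad), for 0.05 s.
At the end, for the whole second after the job is handed in: Plug home in the port (2.5 mm depth, 3 mm sideways, 0.1 rad), untouched; knob on the spindle within 2 mm of home, 3 mm sideways, 0.25 rad of matching, 0.2 rad of upright; robot on the knob with over 3 N, spindle pressed in over 6.5 of 8 mm, through the last second (all of step 1 and contact force between the arm and plug below 0.2 N and z of knob_seat in the frame of spindle_tip between -0.003 and 0.002 m and horizontal distance between knob_seat and spindle_tip below 0.003 m and angle between the x axis of knob and the x axis of spindle_tip, either way round below 0.25 rad and angle between knob's own z axis and vertical below 0.2 rad and value of joint spindle above 0.0065 m and contact force between any of the fingers, the arm and knob above 3 N); the arm keeps its last pose, push and grip.
It fails at once if another thing on the bench is moved more than 30 mm (distance of any of screwdriver, glaze_jar, bowl, mug, tiles, union_nut, spatula from where it was at the start of the episode above 0.03 m).
It also fails if it takes over 66 s, if anything falls off the work surface, if the arm or the gripper's body presses on something with over 40 N, if the wrist force passes 120 N, or if a joint passes its speed limit or range.

## Working session

There is one attempt and no reset: what is moved stays moved. The work goes in short steps, Python scripts to look and compute and a shell command to move; the robot and the scene stay as the last step left them, time stands still between calls to the robot, and variables do not carry over. Pictures are saved under pics/ and viewed, about 8 in all and at most 12, crops included, and the job is handed in when it is done.

```bash
ls; mkdir -p pics; cat > h.py <<'E'
import numpy as np, cv2, json
from plant import r
from scipy.spatial.transform import Rotation as R
def snap(n):
    s=r.snapshot(n); return s
def att(s):
    a=np.array(s["attitude"]); return a if a.shape==(3,3) else R.from_quat(a).as_matrix()
def rays(s,uv):
    uv=np.atleast_2d(np.float64(uv)); K=np.array(s["K"])
    # cv2 distortion: k1 radial
    p=cv2.undistortPoints(uv.reshape(-1,1,2),K,np.array([s["k1"],0,0,0.]))[:,0]
    d=np.c_[p[:,0],-p[:,1],-np.ones(len(p))]
    return d@att(s).T
def plane(s,uv,z):
    d=rays(s,uv); c=np.array(s["position"]); return c+d*((z-c[2])/d[:,2])[:,None]
def cloud(s):
    h,w=s["range_z"].shape; v,u=np.mgrid[:h,:w]
    d=rays(s,np.c_[u.ravel(),v.ravel()]); return (np.array(s["position"])+d*s["range_z"].reshape(-1,1)).reshape(h,w,3)
def save(s,f): cv2.imwrite("pics/"+f,s["pixels"][:,:,::-1])
E
python3 - <<'E'
from h import *
a=[]
for n in("scene","side"):
    s=snap(n); print(n,s["position"],s["attitude"],s["K"],s["k1"]); a.append(s["pixels"])
    np.save(n+".npy",s,allow_pickle=True); save(s,n+".png")
print(r.tips_ahead,r.get_state())
E
```

```text
pics
scene [1.19018674 0.64035979 0.978537  ] [0.1666405  0.36087667 0.84064764 0.36784579] [[470.64065234   0.         322.4650727 ]
 [  0.         470.64065234 194.88452523]
 [  0.           0.           1.        ]] -0.06547139718748057
side [ 0.40243365 -0.93758658  0.86032037] [ 0.43249016 -0.02141927 -0.06677264  0.89890761] [[450.16577501   0.         311.67840244]
 [  0.         450.16577501 202.44845466]
 [  0.           0.           1.        ]] -0.0017296647855669083
0.019 {'clock': 0.1, 'q': array([ 0.03380561,  0.68989796, -0.19451703,  1.56619771,  0.15727765,
        0.90247958, -0.2150887 ]), 'qd': array([ 0.00015959, -0.00236251,  0.00075826, -0.00333716, -0.00124752,
        0.00108382,  0.00154033]), 'joint_torque': array([-3.08775299e-03, -5.28501892e+01, -1.27141513e+00, -1.53837240e+01,
       -5.25604945e-02,  1.96265515e-03,  5.71585565e-05]), 'tool_pos': array([ 6.24488722e-01, -3.89863862e-05,  2.57002738e-01]), 'eef_rot': array([ 7.07085140e-01,  7.07127972e-01, -5.97144471e-04, -5.28734637e-04]), 'contact_force': array([ 0.35470838, -0.62817655, -0.59373283]), 'moment': array([-0.0081127 ,  0.04522821,  0.02093328]), 'opening': 1.0008883771416393}
```

View pics/scene.png

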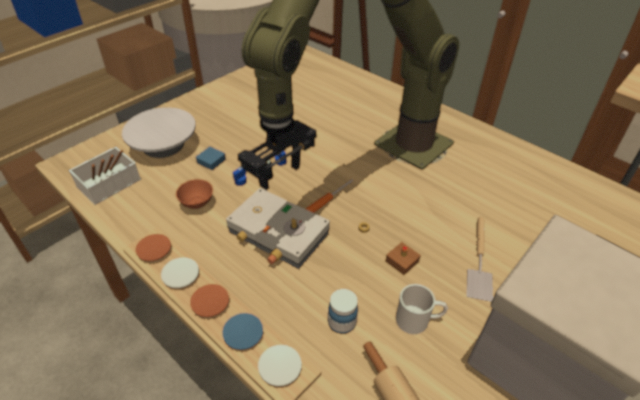

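View pics/side.png

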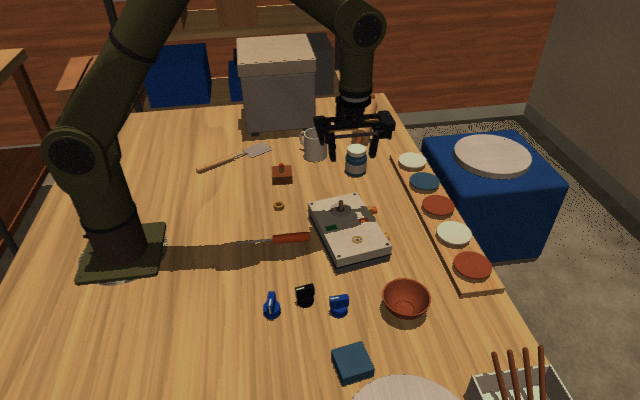

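The scene view shows the box with its port at about (258,210) and valve at (295,223), and the plug on its stand at (404,250). In the side view the port is at (357,240), the spindle at (341,205), the plug at (282,170), and the black knob at (305,295) between two blue look-alikes.

```bash
python3 - <<'E'
from h import *
S=np.load("scene.npy",allow_pickle=True).item(); D=np.load("side.npy",allow_pickle=True).item()
for s,n,pts in((D,"side",dict(port=(357,240),spin=(341,203),plug=(282,166),knob=(305,290),face=(370,250),stand=(275,175),nut=(279,206))),(S,"scene",dict(port=(258,210),spin=(295,222),plug=(404,249)))):
    c=cloud(s)
    for k,(u,v) in pts.items(): print(n,k,c[v,u].round(3))
C=cloud(D); a=D["pixels"].astype(int)
# white top of box via height
m=(abs(C[:,:,2]-.055)<.006)&(C[:,:,0]>.45)&(C[:,:,0]<.9)&(abs(C[:,:,1])<.3)
m=cv2.morphologyEx(m.astype(np.uint8),cv2.MORPH_OPEN,np.ones((3,3)))
n,l,st,ce=cv2.connectedComponentsWithStats(m)
i=1+np.argmax(st[1:,4]); P=C[l==i]; print("box",st[i],cv2.minAreaRect(np.float32(P[:,:2])),np.median(P[:,2]))
# black knob region
w=(C[:,:,0]>.4)&(a.max(2)<60)&(C[:,:,2]>.005)&(C[:,:,2]<.08)&(C[:,:,1]<-.1)
n,l,st,ce=cv2.connectedComponentsWithStats(w.astype(np.uint8))
for i in range(1,n):
    if st[i,4]>30: P=C[l==i]; print("dark",st[i],P.min(0).round(3),P.max(0).round(3)); T=P[P[:,2]>.045]; print(len(T),T.mean(0) if len(T) else 0, cv2.minAreaRect(np.float32(T[:,:2])) if len(T)>5 else 0)
x=np.hstack([cv2.resize(D["pixels"][270:330,250:370],(600,300),interpolation=2),]);y=cv2.resize(D["pixels"][185:275,295:405],(600,490),interpolation=2)[:300*490//490+0]
cv2.imwrite("pics/c1.png",np.vstack([x,y])[:,:,::-1])
E
```

```text
side port [ 0.622 -0.105  0.048]
side spin [0.601 0.009 0.084]
side plug [0.459 0.263 0.053]
side knob [ 0.467 -0.251  0.049]
side face [ 0.645 -0.152  0.054]
side stand [0.434 0.248 0.031]
side nut [0.434 0.117 0.009]
scene port [ 0.616 -0.109  0.047]
scene spin [0.601 0.024 0.082]
scene plug [0.46  0.276 0.055]
box [ 308  193   84   68 3265] ((0.6088374853134155, -0.04013983905315399), (0.15230491757392883, 0.24587403237819672), 9.875743865966797) 0.054146457493718936
dark [432 240  29  56 110] [ 0.832 -0.289  0.005] [ 0.836 -0.103  0.018]
0 0 0
dark [327 242  64  32 417] [ 0.543 -0.174  0.005] [ 0.701 -0.102  0.053]
14 [ 0.54872178 -0.13125771  0.04866768] ((0.5487282872200012, -0.13211973011493683), (0.0015871095238253474, 0.06039927899837494), 10.310452461242676)
dark [295 284  19  23 324] [ 0.445 -0.266  0.005] [ 0.487 -0.233  0.052]
92 [ 0.46753379 -0.24532423  0.04890423] ((0.4658540189266205, -0.24468645453453064), (0.042829450219869614, 0.017970195040106773), 9.428313255310059)
dark [330 299  19  19 188] [ 0.519 -0.306  0.005] [ 0.561 -0.285  0.049]
16 [ 0.53830059 -0.29292386  0.04650073] ((0.5399091839790344, -0.2930765450000763), (0.04197007045149803, 0.004129456356167793), 2.8273661136627197)
dark [384 303  38  17 114] [ 0.64  -0.358  0.026] [ 0.714 -0.304  0.049]
16 [ 0.67107777 -0.35025901  0.04626418] ((0.6661132574081421, -0.34396928548812866), (0.015894588083028793, 0.07309497892856598), 56.6872444152832)
dark [332 354  43  32 276] [ 0.502 -0.472  0.005] [ 0.58  -0.412  0.032]
0 0 0
```

View pics/c1.png

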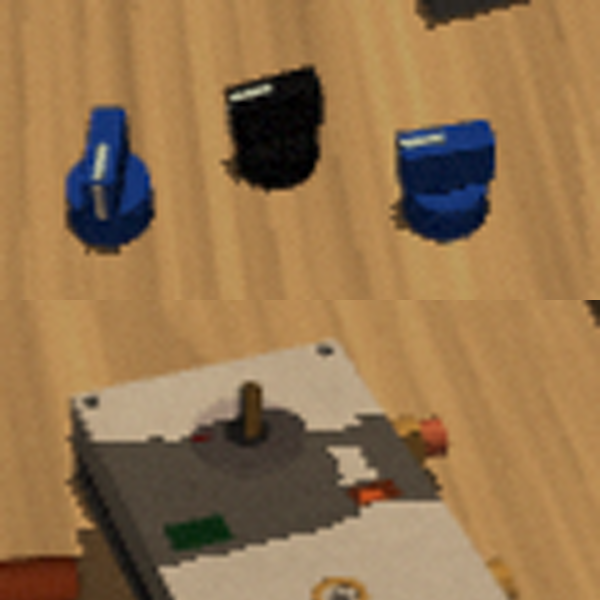

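The crop shows the black knob with its white line at the left (-x) end. The flange's red mark is also on the left, and the port ring is at the bottom. The box's measured yaw is about 9.9° and its port and valve agree with the given layout. I'll move above the plug.

```bash
python3 -m inch '[[-0.6,1,0,0,88],[-0.6,1,0,0,88],[-0.6,1,0,0,88],[-0.6,1,0,0,88],[-0.6,1,0,0,88]]' 20; python3 -m inch '[[-0.6,1,-0.5,0,60],[-0.6,1,-0.5,0,60],[-0.6,1,-0.5,0,60],[-0.6,1,-0.5,0,60],[-0.6,1,-0.5,0,60]]'; python3 -m inch '[[-0.6,0.72,-0.5,0,60],[0,0,0,0,60],[0,0,0,0,60]]'; python3 - <<'E'
from h import *
s=snap("wrist"); save(s,"w1.png"); print(s["position"],r.get_state()["tool_pos"])
C=cloud(s); a=s["pixels"]
hsv=cv2.cvtColor(a,cv2.COLOR_RGB2HSV)
m=(abs(C[:,:,2]-.056)<.005)&(abs(C[:,:,0]-.459)<.04)&(abs(C[:,:,1]-.27)<.04)
P=C[m];print(len(P),P.mean(0) if len(P) else 0,P.min(0),P.max(0),cv2.minEnclosingCircle(np.float32(P[:,:2])))
E
```

```text
clock: 0.6
tool_pos: [0.549, 0.1258, 0.2574]
eef_rot: [0.707, 0.707, -0.0, -0.0]
contact_force: [0.5, 0.0, 0.2]
opening: 1.0
clock: 1.1
tool_pos: [0.4742, 0.2508, 0.1945]
eef_rot: [0.707, 0.707, -0.0, -0.0]
contact_force: [0.7, 1.0, -0.6]
opening: 0.682
clock: 1.4
tool_pos: [0.4599, 0.2677, 0.1825]
eef_rot: [0.707, 0.707, -0.001, 0.0]
contact_force: [0.3, -0.9, 0.0]
opening: 0.683
[0.45886518 0.34211854 0.30922624] [0.46081998 0.26702872 0.18287364]
282 [0.45560599 0.27373721 0.05579012] [0.44775038 0.26507205 0.0511269 ] [0.46345207 0.28114887 0.05803505] ((0.45567750930786133, 0.27297431230545044), 0.008403374813497066)
```

View pics/w1.png

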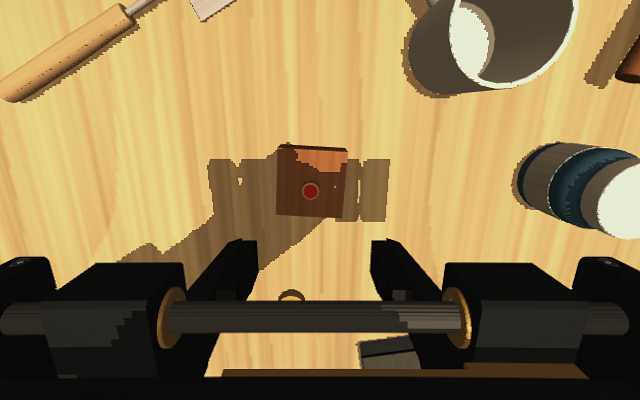

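The wrist view shows the plug's red head at (311,191) on its stand, ahead of the jaws. The jaw axis is along world x, and the head's top comes out at z 56 mm as it must. I'll descend with the fingertips 3 mm above the stand's top.

```bash
python3 -m inch '[[-0.16,0.22,-1,0,50],[0,0,-1,0,50],[0,0,-1,0,50],[0,0,-1,0,50],[0,0,-0.6,0,50]]'; python3 -m inch '[[0,0,-0.6,0,40],[0,0,0,0,30],[0,0,0,0,0],[0,0,0,0,0],[0,0,0,0,0]]' 25;python3 -m inch '[[0,0,0,0,0],[0,0,0,0,0],[0,0,0,0,0]]' 25; python3 - <<'E'
from h import *
D=snap("side");save(D,"s2.png")
C=cloud(D);print(r.get_state()["tool_pos"],r.get_state()["opening"]*88.1)
E
```

```text
clock: 1.95
tool_pos: [0.4572, 0.2716, 0.0666]
eef_rot: [0.708, 0.706, -0.0, 0.001]
contact_force: [-0.6, -0.8, 0.1]
opening: 0.564
clock: 2.45
tool_pos: [0.4569, 0.2735, 0.0538]
eef_rot: [0.707, 0.707, 0.001, 0.0]
contact_force: [0.4, -0.8, 1.8]
opening: 0.171
clock: 2.75
tool_pos: [0.4569, 0.2735, 0.0537]
eef_rot: [0.707, 0.707, 0.001, 0.001]
contact_force: [0.0, -0.7, 7.3]
opening: 0.172
[0.45688822 0.27353444 0.05368913] 14.988577070261886
```

```bash
python3 -m inch '[[0,0,0.5,0,0],[0,0,1,0,0],[0,0,1,0,0],[0,0,1,0,0],[0,0,1,0,0]]'; python3 -m inch '[[0,0,1,0,0],[0.6,-1,0,0,0],[0.6,-1,0,0,0],[0.6,-1,0,0,0],[0.6,-1,0,0,0]]';python3 -m inch '[[0.6,-1,0,0,0],[0.6,-1,0,0,0],[0.6,-1,0,0,0],[0.6,-1,0,0,0],[0.6,-1,0,0,0]]'; python3 -m inch '[[0.6,-1,0,0,0],[0.6,-1,0,0,0],[0,-1,0,0,0],[0,-1,0,0,0],[0,0,0,0,0]]'; python3 - <<'E'
from h import *
D=snap("side");save(D,"s3.png"); W=snap("wrist"); np.save("w3.npy",W,allow_pickle=True)
S=snap("scene")
print(r.get_state()["tool_pos"],r.get_state()["contact_force"])
def crop(s,p,k=50):
    # project tool pos
    c=att(s).T@(np.array(p)-s["position"]); x,y=c[0]/-c[2],-c[1]/-c[2]; K=s["K"]
    u,v=int(K[0,0]*x+K[0,2]),int(K[1,1]*y+K[1,2]); print(u,v); return cv2.resize(s["pixels"][max(v-k,0):v+k,max(u-k,0):u+k],(400,400),interpolation=2)
p=r.get_state()["tool_pos"]-[0,0,.02]
cv2.imwrite("pics/c3.png",np.hstack([crop(D,p),crop(S,p)])[:,:,::-1])
C=cloud(W); m=(abs(C[:,:,2]-.055)<.005)
# brass ring near expected
hsv=cv2.cvtColor(W["pixels"],cv2.COLOR_RGB2HSV)
save(W,"w3.png")
E
```

```text
clock: 3.3
tool_pos: [0.4555, 0.2735, 0.1669]
eef_rot: [0.707, 0.707, -0.0, -0.0]
contact_force: [-0.0, -0.8, 0.6]
opening: 0.171
clock: 3.8
tool_pos: [0.5161, 0.1726, 0.1911]
eef_rot: [0.707, 0.707, 0.0, -0.0]
contact_force: [0.2, -0.4, 0.2]
opening: 0.171
clock: 4.3
tool_pos: [0.591, 0.0476, 0.191]
eef_rot: [0.707, 0.707, -0.0, -0.0]
contact_force: [0.7, 0.2, -0.3]
opening: 0.172
clock: 4.8
tool_pos: [0.6202, -0.057, 0.1906]
eef_rot: [0.709, 0.705, -0.002, 0.001]
contact_force: [-0.4, -0.6, -0.3]
opening: 0.171
[ 0.62076972 -0.05000548  0.19064734] [ 0.24158247  0.20826917 -0.82893136]
353 189
268 187
```

View pics/c3.png

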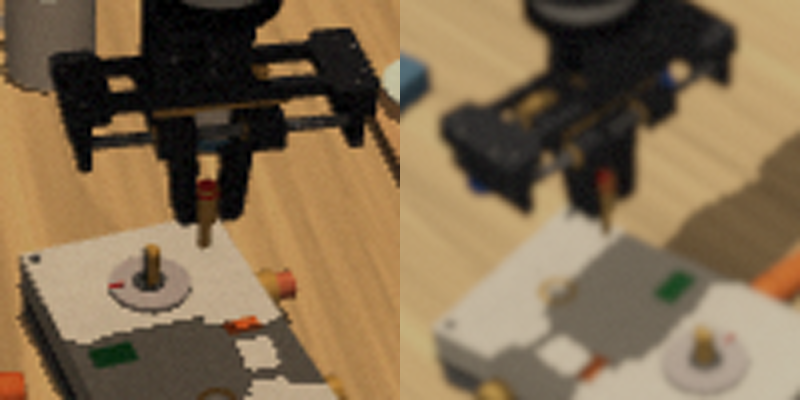

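View pics/w3.png

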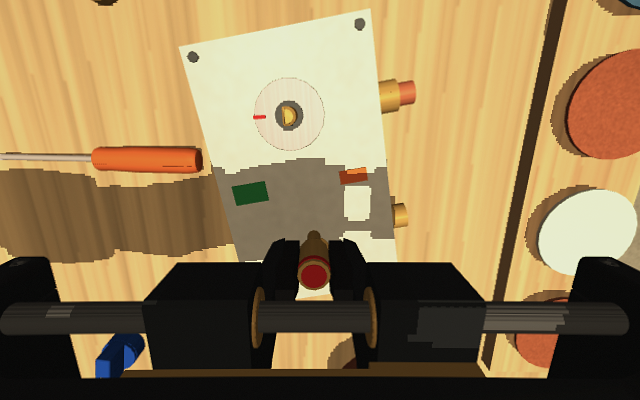

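The plug hangs upright in the jaws (side crop: head (207,190), pin tip (205,245); wrist: red head at (314,275)). The wrist view shows the flange at (289,114) with its red mark on the -x side. I'll move past the port so the wrist camera can see it.

```bash
python3 -m inch '[[0,-1,0,0,0],[0,-1,0,0,0],[0,-1,0,0,0],[0,-1,0,0,0],[0,-1,0,0,0]]'; python3 -m inch '[[0,0,0,0,0],[0,0,0,0,0]]'; python3 - <<'E'
from h import *
W=snap("wrist"); np.save("w4.npy",W,allow_pickle=True); print(r.get_state()["tool_pos"])
def ell(s,win,lo,hi,z,name):
    hsv=cv2.cvtColor(s["pixels"],cv2.COLOR_RGB2HSV); C=cloud(s)
    m=cv2.inRange(hsv,lo,hi)*((np.hypot(C[:,:,0]-win[0],C[:,:,1]-win[1])<win[2])&(abs(C[:,:,2]-z)<.012)).astype(np.uint8)
    n=int((m>0).sum()); 
    if n<5: print(name,n);return
    uv=np.argwhere(m>0)[:,::-1]; h=cv2.convexHull(np.int32(uv)).reshape(-1,2)
    P=plane(s,h,z); (c,rad)=cv2.minEnclosingCircle(np.float32(P[:,:2])); e=cv2.fitEllipse(np.float32(P[:,:2])) if len(P)>5 else 0
    print(name,n,np.round(c,4),round(rad,4),e)
S=np.load("scene.npy",allow_pickle=True).item(); D=np.load("side.npy",allow_pickle=True).item()
for s,n in((W,"wrist"),(S,"scene"),(D,"side")):
    ell(s,(.621,-.109,.025),(10,90,60),(35,255,255),.055,n+" port")
ell(W,(.5994,.014,.02),(10,90,60),(35,255,255),.089,"wrist spindle")
C=cloud(W)
m=(abs(C[:,:,2]-.06)<.003)&(np.hypot(C[:,:,0]-.5994,C[:,:,1]-.014)<.045)
P=C[(abs(C[:,:,2]-.055)<.004)&(abs(C[:,:,0]-.61)<.15)]
print("box",cv2.minAreaRect(np.float32(P[:,:2])))
hsv=cv2.cvtColor(W["pixels"],cv2.COLOR_RGB2HSV); red=((hsv[:,:,0]<8)|(hsv[:,:,0]>172))&(hsv[:,:,1]>150)&(np.hypot(C[:,:,0]-.5994,C[:,:,1]-.014)<.035)
uv=np.argwhere(red)[:,::-1]; print("red",len(uv)); 
if len(uv): print(plane(W,uv,.06).mean(0), cv2.fitLine(np.float32(plane(W,uv,.06)[:,:2]),2,0,.01,.01).ravel())
save(W,"w4.png")
E
```

```text
clock: 5.45
tool_pos: [0.6214, -0.1748, 0.1906]
eef_rot: [0.706, 0.708, 0.001, -0.0]
contact_force: [0.5, -0.4, -0.6]
opening: 0.172
clock: 5.65
tool_pos: [0.6212, -0.1746, 0.1903]
eef_rot: [0.707, 0.708, 0.001, -0.0]
contact_force: [-0.1, 1.7, -0.1]
opening: 0.171
[ 0.62139971 -0.17362688  0.19040062]
wrist port 490 [ 0.6206 -0.1083] 0.014 ((0.6204598546028137, -0.10831084847450256), (0.027016159147024155, 0.027342339977622032), 88.20303344726562)
scene port 14 [ 0.6214 -0.1061] 0.0113 ((0.6221185922622681, -0.10543148219585419), (0.019318776205182076, 0.022538281977176666), 42.30901336669922)
side port 49 [ 0.6211 -0.1088] 0.0147 ((0.6210357546806335, -0.10845711082220078), (0.02681177668273449, 0.028719784691929817), 166.03834533691406)
wrist spindle 0
box ((0.5608749985694885, -0.10820113122463226), (0.28970569372177124, 0.18039001524448395), 23.73245620727539)
red 0
```

View pics/w4.png

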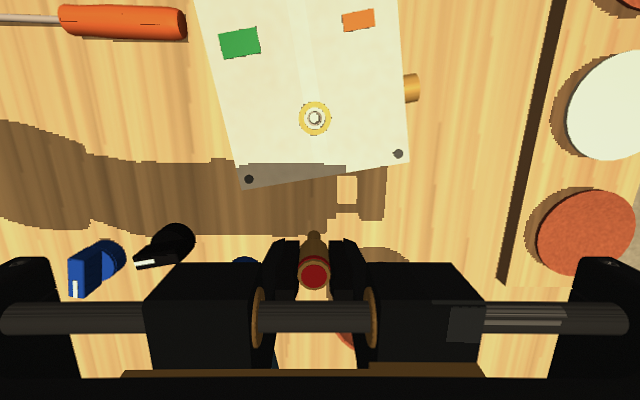

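The port's brass ring is at (315,118), the plug head at (314,275), and the black knob with its white line at (165,245). The port reads (0.6206, -0.1083), and the three views agree to about 2 mm. Next I'll measure the plug in the same camera.

```bash
python3 - <<'E'
from h import *
W=np.load("w4.npy",allow_pickle=True).item()
hsv=cv2.cvtColor(W["pixels"],cv2.COLOR_RGB2HSV)
C=cloud(W); m=((hsv[:,:,0]<8)|(hsv[:,:,0]>172))&(hsv[:,:,1]>150); m[:200]=0; m[:, :290]=0; m[:,340:]=0
uv=np.argwhere(m)[:,::-1]; print(len(uv),np.median(C[m],0)); 
P=plane(W,cv2.convexHull(np.int32(uv)).reshape(-1,2),np.median(C[m][:,2])); print(cv2.minEnclosingCircle(np.float32(P[:,:2])),P[:,:2].min(0),P[:,:2].max(0))
t=C[225:262,308:322].reshape(-1,3); t=t[t[:,2]>.12]; print(t[np.argsort(t[:,2])][::60].round(4))
for n in("side","scene"):
    s=snap(n);Cc=cloud(s);d=np.hypot(Cc[:,:,0]-.6206,Cc[:,:,1]+.174)<.02
    h=cv2.cvtColor(s["pixels"],cv2.COLOR_RGB2HSV)
    b=d&(Cc[:,:,2]>.13)&(Cc[:,:,2]<.175)&(h[:,:,1]>60)&(h[:,:,0]<35)&(h[:,:,2]>40)
    Q=Cc[b];print(n,len(Q),Q[np.argsort(Q[:,2])][::max(1,len(Q)//8)].round(4))
print(r.get_state()["tool_pos"])
E
```

```text
614 [ 0.6201802  -0.17326199  0.19253871]
((0.6201373338699341, -0.17258262634277344), 0.008541264571249485) [ 0.61251053 -0.18087253] [ 0.62770467 -0.16429422]
[[ 0.6204 -0.1712  0.1462]
 [ 0.618  -0.1716  0.1545]
 [ 0.6209 -0.1678  0.1697]
 [ 0.6214 -0.1675  0.1752]
 [ 0.6208 -0.1672  0.1805]
 [ 0.6213 -0.1672  0.1847]
 [ 0.6175 -0.1677  0.1899]]
side 45 [[ 0.6194 -0.176   0.1439]
 [ 0.6237 -0.1765  0.1501]
 [ 0.6234 -0.177   0.1537]
 [ 0.6181 -0.178   0.1585]
 [ 0.6161 -0.1753  0.1627]
 [ 0.6213 -0.1823  0.168 ]
 [ 0.6214 -0.1812  0.1701]
 [ 0.6241 -0.1795  0.1713]
 [ 0.6215 -0.1805  0.1725]]
scene 20 [[ 0.624  -0.1684  0.1491]
 [ 0.6249 -0.1664  0.1544]
 [ 0.6244 -0.1664  0.1576]
 [ 0.622  -0.1685  0.162 ]
 [ 0.6234 -0.1659  0.1679]
 [ 0.6208 -0.1645  0.1705]
 [ 0.6232 -0.1656  0.1713]
 [ 0.6197 -0.1654  0.1728]
 [ 0.6058 -0.1611  0.1738]
 [ 0.6288 -0.1666  0.1742]]
[ 0.62142151 -0.17357058  0.19041197]
```

```bash
python3 -m inch '[[0,0.87,0,0,0],[0,0.87,-0.5,0,0],[0,0.87,-0.8,0,0],[0,0,-0.8,0,0],[0,0,-0.8,0,0]]'; python3 -m inch '[[0,0,-0.3,0,0],[0,0,0,0,0],[0,0,0,0,0]]'; python3 -m inch '[[0,0,-0.2,0,0],[0,0,-0.2,0,0],[0,0,0,0,0]]'; python3 - <<'E'
from h import *
D=snap("side"); S=snap("scene")
print(r.get_state()["tool_pos"])
x=cv2.resize(D["pixels"][170:270,310:410],(400,400),interpolation=2);y=cv2.resize(S["pixels"][150:250,210:310],(400,400),interpolation=2)
cv2.imwrite("pics/c5.png",np.hstack([x,y])[:,:,::-1])
E
```

```text
clock: 6.3
tool_pos: [0.6214, -0.1078, 0.1174]
eef_rot: [0.706, 0.709, 0.001, -0.0]
contact_force: [0.3, -0.4, 0.3]
opening: 0.167
clock: 6.6
tool_pos: [0.6216, -0.1108, 0.111]
eef_rot: [0.707, 0.707, 0.001, 0.0]
contact_force: [-0.4, -0.6, -0.2]
opening: 0.173
clock: 6.9
tool_pos: [0.6215, -0.1113, 0.1004]
eef_rot: [0.707, 0.707, 0.0, 0.0]
contact_force: [1.8, 0.0, 1.4]
opening: 0.17
[ 0.621528   -0.11132911  0.10059787]
```

View pics/c5.png

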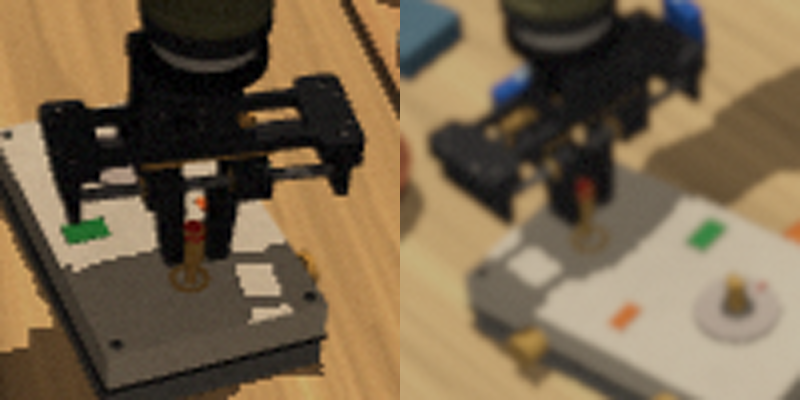

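The pin tip stands over the ring in both views (side (191,268), ring (189,277); scene (588,238), ring (590,240)). The TCP reads 3 mm short in y, so I'll correct that and then go down.

```bash
python3 -m inch '[[0,0.12,0.05,0,0],[0,0,0,0,0],[0,0,0,0,0]]'; python3 -m inch '[[0,0,-0.1,0,0],[0,0,-0.15,0,0],[0,0,0,0,0]]';  python3 -m inch '[[0,0,-0.1,0,0],[0,0,-0.1,0,0],[0,0,0,0,0]]'
```

```text
clock: 7.3
tool_pos: [0.6208, -0.108, 0.1014]
eef_rot: [0.707, 0.707, -0.0, -0.0]
contact_force: [-0.0, -0.7, -2.3]
opening: 0.171
clock: 7.6
tool_pos: [0.621, -0.1082, 0.0947]
eef_rot: [0.707, 0.707, 0.0, -0.0]
contact_force: [1.3, 0.3, -0.9]
opening: 0.173
clock: 7.9
tool_pos: [0.6211, -0.1082, 0.0899]
eef_rot: [0.707, 0.707, 0.0, -0.0]
contact_force: [0.8, -0.3, 0.8]
opening: 0.169
```

```bash
python3 -m inch '[[0,0,-0.15,0,0],[0,0,-0.15,0,0],[0,0,0,0,0]]'; python3 -m inch '[[0,0,-0.1,0,0],[0,0,-0.06,0,0],[0,0,0,0,0]]'
```

```text
clock: 8.2
tool_pos: [0.621, -0.1081, 0.0822]
eef_rot: [0.707, 0.707, 0.0, -0.0]
contact_force: [0.5, 0.9, -1.2]
opening: 0.173
clock: 8.5
tool_pos: [0.6211, -0.1082, 0.0788]
eef_rot: [0.707, 0.707, 0.0, 0.0]
contact_force: [0.6, 0.5, 0.7]
opening: 0.171
```

```bash
python3 -m inch '[[0,0,-0.06,0,0],[0,0,-0.04,0,0],[0,0,0,0,0]]'; python3 -m inch '[[0,0,-0.04,0,0],[0,0,-0.04,0,0],[0,0,0,0,0]]'
```

```text
clock: 8.8
tool_pos: [0.6212, -0.1082, 0.0786]
eef_rot: [0.707, 0.707, 0.0, 0.0]
contact_force: [-4.6, -0.1, 17.3]
opening: 0.174
clock: 9.1
tool_pos: [0.6212, -0.1082, 0.0784]
eef_rot: [0.707, 0.707, 0.0, 0.001]
contact_force: [-7.2, 1.1, 29.2]
opening: 0.172
```

The plug stopped hard at the expected height with 29 N of push. I'll relieve it, let go and rise.

```bash
python3 -m inch '[[0,0,0.1,0,0],[0,0,0,0,40],[0,0,0.02,0,40],[0,0,0,0,60],[0,0,0,0,60]]'; python3 -m inch '[[0,0,1,0,60],[0,0,1,0,60],[0,0,1,0,60],[0,0,1,0,60],[0,0,0.5,0,60]]';  python3 -m inch '[[-1,-1,0,0.5,60],[-1,-1,0,0.5,60],[-1,-1,0,0.5,60],[-1,-1,0,0.3,60],[-1,-1,0,0,60]]';python3 -m inch '[[-1,-1,0,0,60],[-0.1,-0.5,0,0,60],[0,0,0,0,60],[0,0,0,0,60]]'; python3 - <<'E'
from h import *
W=snap("wrist");np.save("w6.npy",W,allow_pickle=True);save(W,"w6.png");print(r.get_state()["tool_pos"],r.get_state()["eef_rot"])
C=cloud(W)
D=snap("side");c=cloud(D);m=(np.hypot(c[:,:,0]-.6206,c[:,:,1]+.1083)<.02)&(c[:,:,2]>.065);print("plug",m.sum(),c[m].mean(0),c[m].max(0),c[m].min(0))
x=cv2.resize(D["pixels"][200:260,320:400],(640,480),interpolation=2);cv2.imwrite("pics/c6.png",x[:,:,::-1])
E
```

```text
clock: 9.6
tool_pos: [0.6207, -0.1083, 0.0767]
eef_rot: [0.707, 0.707, -0.0, -0.0]
contact_force: [-0.5, -0.6, 0.7]
opening: 0.511
clock: 10.1
tool_pos: [0.6219, -0.1083, 0.1916]
eef_rot: [0.707, 0.707, 0.001, 0.001]
contact_force: [0.6, 0.1, -0.5]
opening: 0.68
clock: 10.6
tool_pos: [0.4946, -0.2341, 0.1891]
eef_rot: [0.637, 0.771, -0.0, -0.001]
contact_force: [-1.0, 0.0, -0.1]
opening: 0.682
clock: 11.0
tool_pos: [0.4699, -0.2696, 0.1896]
eef_rot: [0.637, 0.771, 0.001, 0.0]
contact_force: [-1.0, -0.8, -0.4]
opening: 0.684
[ 0.47013494 -0.26900021  0.18963652] [6.36489326e-01 7.71284848e-01 1.00006168e-03 1.44898063e-04]
plug 46 [ 0.61886039 -0.11353197  0.07638039] [ 0.62775815 -0.10466228  0.08427281] [ 0.61126671 -0.11980811  0.06553885]
```

View pics/w6.png

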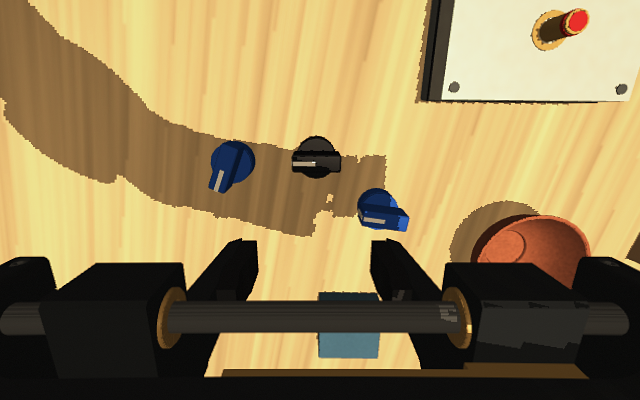

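The plug stands in the port ring (red top at (576,20), ring at (550,30)). The black knob is at (316,160), its white line at the left end, its bar now nearly along the jaw axis. I'll measure it and its clearances, and check the plug's top height.

```bash
python3 - <<'E'
from h import *
W=np.load("w6.npy",allow_pickle=True).item(); C=cloud(W)
def rect(name,m):
    m=m.astype(np.uint8); P=C[m>0]; print(name,len(P),cv2.minAreaRect(np.float32(P[:,:2])),"z",np.percentile(P[:,2],[5,50,95]).round(4))
n=(np.hypot(C[:,:,0]-.466,C[:,:,1]+.245)<.035)
rect("bar top",n&(C[:,:,2]>.0465)); rect("knob skirt",n&(C[:,:,2]>.008))
uv=np.argwhere(n&(C[:,:,2]>.0465))[:,::-1]; print("plane",cv2.minAreaRect(np.float32(plane(W,uv,.05)[:,:2])))
g=W["pixels"].min(2); wl=n&(g>120)&(C[:,:,2]>.04); uv=np.argwhere(wl)[:,::-1]
if len(uv): P=plane(W,uv,.05); print("line",len(uv),P.mean(0),cv2.fitLine(np.float32(P[:,:2]),2,0,.01,.01).ravel())
hsv=cv2.cvtColor(W["pixels"],cv2.COLOR_RGB2HSV); blue=(hsv[:,:,0]>100)&(hsv[:,:,0]<130)&(hsv[:,:,1]>120)&(C[:,:,2]>.008)
k,l,st,ce=cv2.connectedComponentsWithStats(blue.astype(np.uint8))
for i in range(1,k):
    if st[i,4]>150: rect("blue",l==i); p=C[l==i]; th=np.deg2rad(10); q=(p[:,:2]-[.466,-.245])@np.array([[np.cos(th),-np.sin(th)],[np.sin(th),np.cos(th)]]); print(" in jaw frame",q.min(0).round(3),q.max(0).round(3))
m=(np.hypot(C[:,:,0]-.6206,C[:,:,1]+.1083)<.012)&(C[:,:,2]>.07)
rect("plug",m)
E
```

```text
bar top 21097 ((0.46632304787635803, -0.24506764113903046), (0.028913015499711037, 0.06934094429016113), 88.02935028076172) z [0.1897 0.2534 0.2719]
knob skirt 21767 ((0.4671439528465271, -0.24245193600654602), (0.03929528966546059, 0.06807028502225876), 80.96382141113281) z [0.0497 0.2528 0.2719]
plane ((0.5021074414253235, -0.3684269189834595), (0.4232157766819, 0.27799075841903687), 10.903034210205078)
line 92 [ 0.47453485 -0.25775243  0.05      ] [ 0.82819474 -0.5604404   0.47453484 -0.25775242]
blue 1526 ((0.40581420063972473, -0.23350408673286438), (0.1160576194524765, 0.03795108571648598), 54.603759765625) z [0.0191 0.0467 0.0507]
 in jaw frame [-0.102 -0.025] [-0.003  0.049]
blue 1376 ((0.5004169940948486, -0.25222647190093994), (0.037477925419807434, 0.14066293835639954), 51.89443588256836) z [0.015  0.0426 0.0506]
 in jaw frame [-0.003 -0.07 ] [0.087 0.049]
plug 768 ((0.6192358136177063, -0.10881339013576508), (0.01722349226474762, 0.01643042266368866), 0.48063191771507263) z [0.0717 0.0804 0.0821]
```

```bash
python3 - <<'E'
from h import *
W=np.load("w6.npy",allow_pickle=True).item(); C=cloud(W); ok=(C[:,:,2]<.058); ok[235:]=0
def rect(name,P): print(name,len(P),cv2.minAreaRect(np.float32(P[:,:2])),"z",np.percentile(P[:,2],[5,50,95]).round(4))
n=ok&(np.hypot(C[:,:,0]-.466,C[:,:,1]+.245)<.035)
k=n&(C[:,:,2]>.047); rect("bar top",C[k]); uv=np.argwhere(k)[:,::-1]; rect("plane",plane(W,uv,.05))
g=W["pixels"].min(2); wl=n&(g>110)&(C[:,:,2]>.04); uv=np.argwhere(wl)[:,::-1]
if len(uv): P=plane(W,uv,.05); print("line",len(uv),P.mean(0),cv2.fitLine(np.float32(P[:,:2]),2,0,.01,.01).ravel())
hsv=cv2.cvtColor(W["pixels"],cv2.COLOR_RGB2HSV); blue=ok&(hsv[:,:,0]>100)&(hsv[:,:,0]<130)&(hsv[:,:,1]>120)&(C[:,:,2]>.008)
k,l,st,ce=cv2.connectedComponentsWithStats(cv2.morphologyEx(blue.astype(np.uint8),cv2.MORPH_OPEN,np.ones((3,3))))
for i in range(1,k):
    if st[i,4]>100: p=C[l==i]; rect("blue",p); th=np.deg2rad(10); q=(p[:,:2]-[.466,-.245])@np.array([[np.cos(th),-np.sin(th)],[np.sin(th),np.cos(th)]]); print(" in jaw frame",q.min(0).round(3),q.max(0).round(3))
E
```

```text
bar top 873 ((0.46527233719825745, -0.2424963116645813), (0.04381189122796059, 0.01628904975950718), 10.49996280670166) z [0.0482 0.0498 0.051 ]
plane 873 ((0.4652380347251892, -0.24213749170303345), (0.04351180046796799, 0.01602330431342125), 10.905994415283203) z [0.05 0.05 0.05]
line 88 [ 0.45485139 -0.24449317  0.05      ] [ 0.9801445   0.19828457  0.4548514  -0.24449317]
blue 1515 ((0.38506242632865906, -0.2626129388809204), (0.03943118453025818, 0.039760954678058624), 33.040687561035156) z [0.019  0.0463 0.0507]
 in jaw frame [-0.102 -0.025] [-0.063  0.019]
blue 1355 ((0.5394832491874695, -0.2831321060657501), (0.0378107912838459, 0.040413279086351395), 49.86637878417969) z [0.0151 0.0422 0.0505]
 in jaw frame [ 0.044 -0.07 ] [ 0.087 -0.031]
```

The knob's bar top measures 43.5 × 16 mm at z 50 mm, as given, centre (0.4653, -0.2422), yaw about 10.7°. I can grip it by the bar's ends, as the look-alikes are clear of the fingers at 56 mm opening.

```bash
python3 -m inch '[[-0.19,0.54,-0.8,0,56],[0,0.54,-0.8,0,56],[0,0,-0.8,0,56],[0,0,0,0,56],[0,0,0,0,56]]'; python3 - <<'E'
from h import *
print(r.get_state()["tool_pos"])
W=snap("wrist"); C=cloud(W); save(W,"w7.png")
k=(np.hypot(C[:,:,0]-.4653,C[:,:,1]+.2422)<.03)&(C[:,:,2]<.056)&(C[:,:,2]>.046); print(k.sum()); uv=np.argwhere(k)[:,::-1]
print(cv2.minAreaRect(np.float32(plane(W,uv,.05)[:,:2])))
E
```

```text
clock: 11.6
tool_pos: [0.4645, -0.2428, 0.1299]
eef_rot: [0.637, 0.771, 0.0, -0.0]
contact_force: [0.6, 0.4, 1.0]
opening: 0.636
[ 0.4645476  -0.2428371   0.12986376]
1278
((0.46509087085723877, -0.24116648733615875), (0.04407989978790283, 0.016041390597820282), 10.972054481506348)
```

```bash
python3 -m inch '[[0.02,0.05,-1,0,56],[0,0,-1,0,56],[0,0,-1,0,56],[0,0,-0.5,0,56],[0,0,0,0,56]]'; python3 -m inch '[[0,0,0,0,30],[0,0,0,0,30],[0,0,0,0,30],[0,0,0,0,30],[0,0,0,0,30]]' 45; python3 -m inch '[[0,0,0.5,0,30],[0,0,1,0,30],[0,0,1,0,30],[0,0,1,0,30],[0,0,1,0,30]]';python3 -m inch '[[0,0,0.8,0,30],[0.5,0,0.5,0,30],[1,0,0,0,30],[1,0.7,0,0,30],[1,1,0,0,30]]';python3 -m inch '[[0.8,1,0,0,30],[0,1,0,0,30],[0,0,0,0,30],[0,0,0,0,30]]'; python3 - <<'E'
from h import *
W=snap("wrist"); np.save("w8.npy",W,allow_pickle=True); save(W,"w8.png");print(r.get_state()["tool_pos"],r.get_state()["opening"]*88.1)
E
```

```text
clock: 12.15
tool_pos: [0.4642, -0.2423, 0.0416]
eef_rot: [0.637, 0.771, -0.0, -0.001]
contact_force: [-1.3, -0.0, 0.6]
opening: 0.633
clock: 12.65
tool_pos: [0.4651, -0.2429, 0.0434]
eef_rot: [0.637, 0.77, 0.0, 0.001]
contact_force: [0.5, 0.9, 6.5]
opening: 0.494
clock: 13.15
tool_pos: [0.4637, -0.2425, 0.1565]
eef_rot: [0.637, 0.77, -0.0, -0.0]
contact_force: [0.4, 0.4, -0.8]
opening: 0.49
clock: 13.65
tool_pos: [0.5518, -0.2016, 0.1882]
eef_rot: [0.639, 0.769, -0.001, 0.001]
contact_force: [-0.4, 0.9, 0.0]
opening: 0.49
clock: 14.05
tool_pos: [0.5712, -0.1501, 0.1877]
eef_rot: [0.637, 0.771, -0.0, -0.0]
contact_force: [-0.6, -0.7, -0.9]
opening: 0.494
[ 0.57100122 -0.15133897  0.18762628] 43.533181006920884
```

View pics/w8.png

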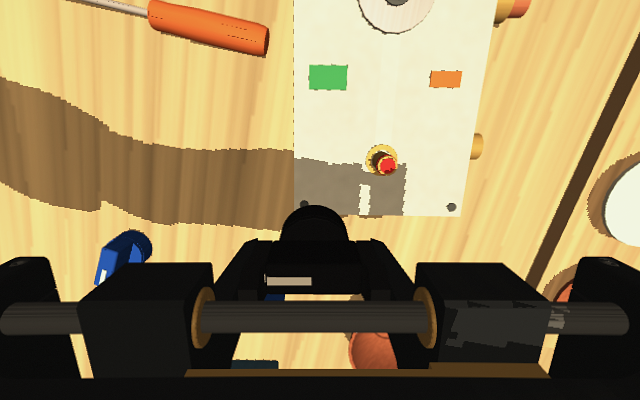

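The knob is held level by its ends (opening 43.5 mm), its white line at (289,281), and the plug still stands in the port at (384,163). The box edges are nearly square with the gripper. I'll move until the wrist camera sees the spindle.

```bash
python3 -m inch '[[0.3,1,0,0,30],[0.3,1,0,0,30],[0.3,1,0,0,30],[0.1,0.6,0,0,30],[0,0,0,0,30]]'; python3 -m inch '[[0,0,0,0,30],[0,0,0,0,30]]'; cat > m.py <<'E'
from h import *
W=snap("wrist"); C=cloud(W); save(W,"w9.png"); st=r.get_state(); print("tcp",st["tool_pos"],R.from_quat(st["eef_rot"]).as_matrix()[:2,1])
hsv=cv2.cvtColor(W["pixels"],cv2.COLOR_RGB2HSV); px=W["pixels"]; ok=(C[:,:,2]<.1); ok[205:]=0
near=np.hypot(C[:,:,0]-.5994,C[:,:,1]-.014)
top=ok&(near<.02)&(abs(C[:,:,2]-.089)<.003); uv=np.argwhere(top)[:,::-1]; P=plane(W,uv,.089); print("tip",len(uv),np.median(C[top][:,2]),cv2.minAreaRect(np.float32(P[:,:2])),cv2.minEnclosingCircle(np.float32(P[:,:2])))
fl=ok&(near<.045)&(abs(C[:,:,2]-.06)<.0022); h=cv2.convexHull(np.int32(np.argwhere(cv2.morphologyEx(fl.astype(np.uint8),cv2.MORPH_OPEN,np.ones((3,3))))[:,::-1])).reshape(-1,2); P=plane(W,h,.06); print("flange",cv2.minEnclosingCircle(np.float32(P[:,:2])),cv2.fitEllipse(np.float32(P[:,:2])))
red=ok&((hsv[:,:,0]<6)|(hsv[:,:,0]>174))&(hsv[:,:,1]>150)&(near<.033)
uv=np.argwhere(red)[:,::-1]
if len(uv)>3: P=plane(W,uv,.06); print("red",len(uv),P.mean(0)); f=cv2.fitLine(np.float32(P[:,:2]),2,0,.01,.01).ravel(); print(np.degrees(np.arctan(f[1]/f[0])))
bx=ok&(abs(C[:,:,2]-.055)<.003)&(abs(C[:,:,0]-.61)<.13)&(px.min(2)>60); bx=cv2.morphologyEx(bx.astype(np.uint8),cv2.MORPH_OPEN,np.ones((5,5)))
# left/right edges by row
L=[];Rr=[]
for v in range(40,200,2):
    u=np.flatnonzero(bx[v])
    if len(u)>100: L.append((u[0],v)); Rr.append((u[-1],v))
for e in(L,Rr):
    P=plane(W,e,.055)[:,:2]; f=cv2.fitLine(np.float32(P),cv2.DIST_HUBER,0,.001,.001).ravel(); print("edge yaw",len(e),np.degrees(np.arctan2(-f[0]*np.sign(f[1]),abs(f[1]))),f[2:])
z0=st["tool_pos"][2]
kb=(np.hypot(C[:,:,0]-st["tool_pos"][0],C[:,:,1]-st["tool_pos"][1])<.028)&(C[:,:,2]<z0+.018)&(px.max(2)<200)&(abs(C[:,:,2]-z0-.008)<.004)
kb=cv2.morphologyEx(kb.astype(np.uint8),cv2.MORPH_OPEN,np.ones((3,3))); print("knobtop z",np.median(C[kb>0][:,2])); uv=np.argwhere(kb)[:,::-1]; P=plane(W,uv,np.median(C[kb>0][:,2])); print(cv2.minAreaRect(np.float32(P[:,:2])))
wl=(px.min(2)>110)&(np.hypot(C[:,:,0]-st["tool_pos"][0],C[:,:,1]-st["tool_pos"][1])<.03)&(abs(C[:,:,2]-z0-.008)<.006); uv=np.argwhere(wl)[:,::-1]
if len(uv)>5: P=plane(W,uv,z0+.008); f=cv2.fitLine(np.float32(P[:,:2]),2,0,.01,.01).ravel(); print("wl",len(uv),P.mean(0),np.degrees(np.arctan(f[1]/f[0])))
E
python3 m.py
```

```text
clock: 14.6
tool_pos: [0.5969, -0.0584, 0.1875]
eef_rot: [0.637, 0.771, 0.0, -0.0]
contact_force: [-0.4, 0.9, -0.6]
opening: 0.49
clock: 14.8
tool_pos: [0.5962, -0.0627, 0.1871]
eef_rot: [0.639, 0.77, -0.001, 0.0]
contact_force: [0.2, 0.1, -0.1]
opening: 0.5
tcp [ 0.59628447 -0.06241094  0.1871654 ] [0.98282045 0.18456243]
tip 246 0.08824525259973034 ((0.6006439924240112, 0.014646651223301888), (0.009963869117200375, 0.013648667372763157), 2.7185699939727783) ((0.5994981527328491, 0.014323743991553783), 0.006922714412212372)
flange ((0.598709762096405, 0.01476220227777958), 0.02894281968474388) ((0.5989084243774414, 0.014720152132213116), (0.05691632255911827, 0.0575796402990818), 9.560562133789062)
red 37 [0.5746927  0.01358409 0.06      ]
3.8141034
edge yaw 80 9.835566 [ 0.5280391  -0.01077244]
edge yaw 80 9.618802 [0.6744061  0.01678593]
knobtop z 0.19354378785152454
((0.5964916348457336, -0.06271468102931976), (0.054226141422986984, 0.018917759880423546), 10.74641227722168)
wl 307 [ 0.58385395 -0.0641677   0.1951654 ] 10.51247
```

View pics/w9.png

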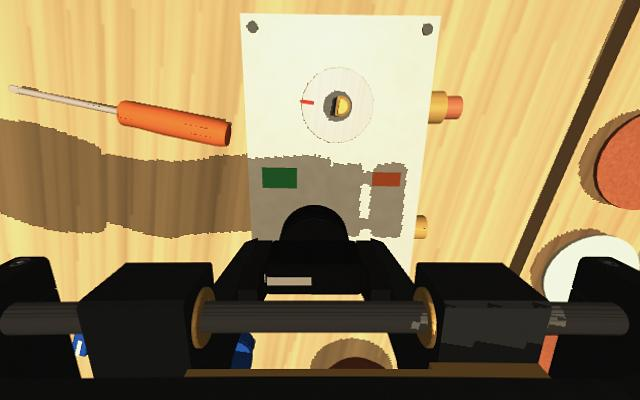

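The flange is at (337,105) with its red mark at (307,102), and the spindle's dark flat faces -x. The mark, its line and the D-top all put the spindle's yaw at about 3°, although the box is at 9.7°. The knob is at 10.7°, so I'll turn it -7.8°, then measure the knob's skirt in the same camera.

```bash
python3 -m inch '[[0,0,0,-0.65,30],[0,0,0,-0.65,30],[0,0,0,0,30],[0,0,0,0,30],[0,0,0,0,30]]'; cat >> m.py <<'E'
t=st["tool_pos"]; Rm=R.from_quat(st["eef_rot"]).as_matrix(); ex=Rm[:,1].copy(); ey=Rm[:,0].copy()
Q=(C-t); a=Q@ex; b=Q@ey; zz=C[:,:,2]-t[2]
sk=(abs(a)<.024)&(b>.005)&(b<.03)&(zz<-.012)&(zz>-.045)
sk=cv2.morphologyEx(sk.astype(np.uint8),cv2.MORPH_OPEN,np.ones((3,3)))>0
print("skirt",sk.sum(),"a",np.percentile(a[sk],[1,99]).round(4),"bmax",np.percentile(b[sk],[98]).round(4),"z",np.percentile(zz[sk],[5,50,95]).round(4))
A=np.c_[a[sk],b[sk],np.ones(sk.sum())]
rim=sk&(np.hypot(a,b)>.0185)
s=np.linalg.lstsq(np.c_[2*a[rim],2*b[rim],np.ones(rim.sum())],a[rim]**2+b[rim]**2,rcond=None)[0]; print("circle a,b,r",rim.sum(),s[:2].round(4),np.sqrt(s[2]+s[0]**2+s[1]**2).round(4))
print("tool axes in world: jaw",ex[:2].round(3),"fwd",ey[:2].round(3))
tar=np.array([.5988,.0147]); print("go units (tcp->axis)",(tar-t[:2])/.025)
E
python3 m.py
```

```text
clock: 15.35
tool_pos: [0.5967, -0.0605, 0.1872]
eef_rot: [0.688, 0.726, -0.0, 0.0]
contact_force: [-0.8, 0.2, -1.0]
opening: 0.492
tcp [ 0.59668598 -0.06034124  0.18721635] [0.99860792 0.05274668]
tip 244 0.08823786262775168 ((0.6008977293968201, 0.014879504218697548), (0.00990131963044405, 0.012821776792407036), 3.4582021236419678) ((0.6004579663276672, 0.010835882276296616), 0.004383673891425133)
flange ((0.598854124546051, 0.014850138686597347), 0.02898460254073143) ((0.598922610282898, 0.014756920747458935), (0.05687486007809639, 0.05753974989056587), 9.102925300598145)
red 38 [0.57489732 0.01331464 0.06      ]
2.1123397
edge yaw 80 9.712711 [0.5240446  0.01217412]
edge yaw 80 9.580595 [0.67719716 0.00080284]
knobtop z 0.19366326489870123
((0.5966311693191528, -0.06074147671461105), (0.05515958368778229, 0.01888987421989441), 3.1120004653930664)
wl 308 [ 0.58433649 -0.06052977  0.19521635] 2.8945565
skirt 2478 a [-0.0214  0.0213] bmax [0.0197] z [-0.0393 -0.0217 -0.0139]
circle a,b,r 1093 [-0.0005 -0.0024] 0.0218
tool axes in world: jaw [0.999 0.053] fwd [-0.053  0.999]
go units (tcp->axis) [0.08456064 3.00164943]
```

```bash
python3 -m inch '[[0.085,1,0,0,30],[0,1,0,0,30],[0,1,0,0,30],[0,0,-0.8,0,30],[0,0,-0.8,0,30]]'; python3 -m inch '[[0,0,0,0,30],[0,0,0,0,30],[0,0,0,0,30]]' 55; python3 - <<'E'
from h import *
D=snap("side"); S=snap("scene"); st=r.get_state(); print(st["tool_pos"],st["eef_rot"])
x=cv2.resize(D["pixels"][145:245,290:390],(400,400),interpolation=2);y=cv2.resize(S["pixels"][160:260,240:340],(400,400),interpolation=2)
cv2.imwrite("pics/c10.png",np.hstack([x,y])[:,:,::-1])
E
```

```text
clock: 15.9
tool_pos: [0.5995, 0.0165, 0.1474]
eef_rot: [0.687, 0.726, 0.001, 0.0]
contact_force: [0.4, -0.7, -0.8]
opening: 0.499
clock: 16.2
tool_pos: [0.5996, 0.0149, 0.1482]
eef_rot: [0.688, 0.725, 0.001, 0.001]
contact_force: [0.4, -0.6, -0.3]
opening: 0.495
[0.59960614 0.01486313 0.14827531] [6.88509252e-01 7.25226858e-01 7.73230779e-04 6.45303137e-04]
```

View pics/c10.png

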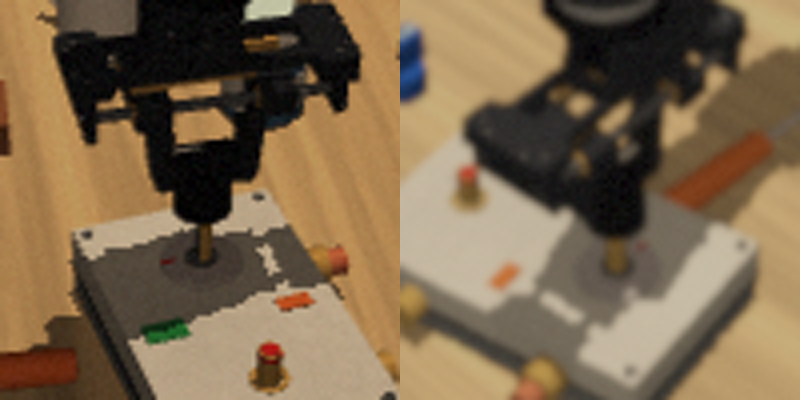

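The knob hangs over the spindle in both views (side: skirt bottom (205,215), spindle (206,240); scene: spindle (617,250) under the knob), and the plug stands home. I'll go down in small steps.

```bash
python3 -m inch '[[-0.03,0,-0.3,0,30],[0,0,-0.3,0,30],[0,0,0,0,30],[0,0,0,0,30]]'; python3 -m inch '[[0,0,-0.1,0,30],[0,0,-0.1,0,30],[0,0,0,0,30]]'; python3 -m inch '[[0,0,-0.1,0,30],[0,0,-0.1,0,30],[0,0,0,0,30]]'
```

```text
clock: 16.7
tool_pos: [0.5979, 0.0151, 0.1318]
eef_rot: [0.688, 0.725, -0.0, -0.0]
contact_force: [-0.2, -0.3, -0.3]
opening: 0.495
clock: 17.0
tool_pos: [0.5992, 0.015, 0.1273]
eef_rot: [0.688, 0.725, 0.001, 0.001]
contact_force: [2.5, -0.3, -1.4]
opening: 0.494
clock: 17.3
tool_pos: [0.5993, 0.015, 0.1223]
eef_rot: [0.688, 0.725, 0.001, 0.001]
contact_force: [4.8, -0.5, -1.3]
opening: 0.493
```

The knob is sliding on. A sideways push of 4.8 N in +x says the tool is slightly too far -x, so I'll ease it over.

```bash
python3 -m inch '[[0.03,0,-0.1,0,30],[0,0,-0.1,0,30],[0,0,0,0,30]]'; python3 -m inch '[[0,0,-0.1,0,30],[0,0,-0.1,0,30],[0,0,0,0,30]]'; python3 -m inch '[[0,0,-0.1,0,30],[0,0,-0.1,0,30],[0,0,0,0,30]]'
```

```text
clock: 17.6
tool_pos: [0.5994, 0.015, 0.117]
eef_rot: [0.688, 0.725, 0.0, 0.0]
contact_force: [5.1, -0.4, -1.0]
opening: 0.494
clock: 17.9
tool_pos: [0.5994, 0.015, 0.1124]
eef_rot: [0.688, 0.725, 0.0, 0.0]
contact_force: [4.3, -0.7, 5.1]
opening: 0.496
clock: 18.2
tool_pos: [0.5994, 0.015, 0.1078]
eef_rot: [0.688, 0.725, 0.0, 0.0]
contact_force: [2.5, -1.0, 7.1]
opening: 0.492
```

The force reached the spring's starting value at TCP z of about 0.113, which is home as predicted, and is now climbing. I'll press on to the stop.

```bash
python3 -m inch '[[0,0,-0.08,0,30],[0,0,-0.06,0,30],[0,0,0,0,30]]'; python3 -m inch '[[0,0,-0.06,0,30],[0,0,-0.04,0,30],[0,0,0,0,30]]'
```

```text
clock: 18.5
tool_pos: [0.5995, 0.015, 0.106]
eef_rot: [0.688, 0.725, 0.001, 0.001]
contact_force: [0.1, -1.1, 18.7]
opening: 0.493
clock: 18.8
tool_pos: [0.5996, 0.0151, 0.1057]
eef_rot: [0.688, 0.725, 0.001, 0.001]
contact_force: [-4.6, -0.9, 35.3]
opening: 0.494
```

The spindle is at its stop: z no longer sinks and the push is 35 N. I'll hold for a second and check.

```bash
python3 -m inch '[[0,0,0.03,0,30],[0,0,0,0,30],[0,0,0,0,30],[0,0,0,0,30],[0,0,0,0,30]]'; python3 -m inch '[[0,0,0,0,30],[0,0,0,0,30],[0,0,0,0,30],[0,0,0,0,30],[0,0,0,0,30]]'; python3 - <<'E'
from h import *
W=snap("wrist"); C=cloud(W); save(W,"w11.png"); st=r.get_state(); t=st["tool_pos"]; Rm=R.from_quat(st["eef_rot"]).as_matrix()
Q=C-t; a=Q@Rm[:,1]; b=Q@Rm[:,0]; px=W["pixels"]
m=(abs(a)<.018)&(abs(b)<.006)&(C[:,:,2]<.13)&(C[:,:,2]>.09); print("bar top z",m.sum(),np.median(C[m][:,2]),"expect .113")
sk=(abs(a)<.012)&(b>.011)&(b<.018)&(C[:,:,2]<.1)&(C[:,:,2]>.065); print("skirt top z",sk.sum(),np.median(C[sk][:,2]) if sk.any() else 0,"expect .085")
D=snap("side"); d=cloud(D); p=(np.hypot(d[:,:,0]-.6206,d[:,:,1]+.1083)<.02)&(d[:,:,2]>.065); print("plug max z",d[p].max(0),"expect .081")
x=cv2.resize(D["pixels"][145:245,290:390],(400,400),interpolation=2)
cv2.imwrite("pics/c11.png",np.hstack([x,cv2.resize(px,(640,400))[:, :400]])[:,:,::-1])
E
```

```text
clock: 19.3
tool_pos: [0.5996, 0.0151, 0.1058]
eef_rot: [0.688, 0.725, 0.001, 0.001]
contact_force: [-2.8, -0.9, 29.3]
opening: 0.493
clock: 19.8
tool_pos: [0.5995, 0.0151, 0.1058]
eef_rot: [0.688, 0.725, 0.001, 0.001]
contact_force: [-3.1, -1.7, 29.8]
opening: 0.491
bar top z 1888 0.11241883472921967 expect .113
skirt top z 692 0.08418421299351989 expect .085
plug max z [ 0.62726699 -0.10547853  0.08332154] expect .081
```

Knob and skirt heights match fully home and fully pressed to within 1 mm. I've used up the picture allowance, so I'm handing in on these numbers.

```bash
python3 -c "
from plant import r
print(r.finish_job()); print(r.get_state()['tool_pos'],r.get_state()['contact_force'])"
```

```text
the job is handed in; nothing more can be done
None
the job is handed in; nothing more can be done
```

The plug is home in the test port. The black knob is on the spindle, pressed to the stop and still held. I handed the job in at about 20 s of the 66 s allowed; no verdict is reported.

- **Plug:** It stopped hard under 29 N at the expected height, and I then let it go. The wrist camera put its head top at 80.4 mm median against 81 mm expected, centred within about 1.5 mm of the port. The side camera's last check was a noisy single-point maximum of 83 mm.
- **Knob turn:** The spindle's flat and red mark gave a yaw of about 3°, although the box itself sits at 9.7°. I turned the knob from about 10.7° to about 3° to match.
- **Knob press:** The spring force began where home was predicted. The push then rose to 35 N at the stop, and I eased it to about 29 N, which held steady for the last second. Bar top read 112.4 mm (113 expected) and skirt top 84.2 mm (85 expected).
- **Not checked:** I could not view a last picture because the 12-picture limit was reached. I also did not re-measure the bystanders, though no move was made into them and no contact showed in the forces.

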